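# Bring the indexing head home by its spokes

## Robot

A 6-joint arm with a two-finger parallel gripper is mounted at the origin on a cart in front of the work surface, level with it; the furniture and walls round the work are solid. World frame = base frame: x ahead of the robot, y to its left, z up, the work surface at z = 0. Lengths are in mm, angles in rad, forces in N, time in s.
With the tool pointing down it reaches from about 425 to 925 mm from the base axis. Payload 12.5 kg.
Tool frame: the origin (TCP) lies at the centre of the arm's flange, where the gripper is bolted on; the fingertips stand 173 mm ahead of it and the grasp point (between the pads) lies 155 mm ahead of it; z points along the fingers, y is the line along which they close (so a half turn about z gives the same grasp; the last joint's range is limited). The gripper opens to 85 mm and grips with 20 to 120 N. Pads are 22 mm wide; open, the fingers measure 114 mm over their backs; the gripper's body (76 mm by 85 mm) begins 54 mm behind the grasp point. The pads swing forward as they close: fully open they stand 13 mm farther back than shut.
Start: joints at [-1.308, 0.491, 1.559, -0, 1.092, -0.106], TCP at [225.329, -582.968, 404.727] pointing down, gripper open.
Joint ranges: [-3.1, 3.1], [-0.84, 2.19], [0.05, 2.79], [-1.13, 4.28], [0.06, 2.93], [-2.69, 2.69]. Speed limits (rad/s): [2.22, 2.22, 2.79, 3.14, 3.14, 3.14].

## Interface

Orientations are given as a unit quaternion [x, y, z, w].
In Python, from plant import env gives the robot as it stands. The module is installed in compiled form; this text tells all that it offers. Calls block until the motion is done:
- env.move_pose(position, orientation): joint-space move of the TCP to a pose.
- env.movel(position, rot=None, max_speed=150, max_force=None): straight line of the TCP; rot=None keeps the orientation; max_speed is the mean speed in mm/s. With max_force (N) it stops when the force on the tool has changed by that much, and returns True; else False.
- env.movej(angles): joint-space move.
- env.grip(opening): finger opening in mm; the grip force is fixed at half the most; returns when the fingers have stopped.
- env.sleep(seconds).
- env.inverse_kinematics(position, orientation): joint angles nearest the present ones, or None.
- env.capture(name): name is "scene" or "top" or "wrist"; returns (picture, depth): 420x560x3 uint8, red, green, blue; 420x560 float32, mm along the optical axis (not along the pixel's ray), 0 where there is no reading.
- env.camera_model(name): a dict with "camera_matrix" (3x3 intrinsics, pixels), "cam_to_world" (4x4, takes a point from camera to world coordinates). Camera axes: x right, y down, z forward; pixel columns grow to the right and rows downward; lengths in mm; the calibration is good to about 2 mm. A picture is of the moment at which its call begins: read the wrist's pose just before it. camera_model takes no time and is no camera call; for the wrist camera it gives the pose at the moment of the call.
A pose or a line that the arm cannot do raises env.Unreachable and nothing moves.
- env.job_done(): hands the job in; it is judged then, once.
Readings, each from a call of its own:
- env.read_time(): time.
- env.read_joint_pos(): joint angles.
- env.read_joint_velocities(): joint speeds.
- env.read_tau(): joint torques, N m.
- env.read_tool_pos(): TCP position.
- env.read_tcp_rot(): TCP orientation.
- env.read_wrist_force(): force on the tool from outside, world axes, zero at the start.
- env.read_ft_torque(): the same for the moment, N m.
- env.read_finger_gap(): finger opening in mm.
- env.read_grip_force(): force on a finger pad.
Only numpy, scipy, OpenCV 4.12 (cv2) and the standard library are available. Lean on these libraries where they do the work, as an engineer would, in place of code of your own. Each camera call takes 0.05 s, during which the arm holds its last target. There are 200 camera calls.

## Task

Turn the indexing head's five-spoke handwheel to its home position by pushing its spokes round with the fingers, as many as it takes, until the spoke with the red knob points straight up and stays there. Push gently and only push: do not grip a spoke or knob between the fingers. Leave the loose things lying around it where they are.

Things in the scene. Friction and masses are not known exactly. Their poses are not given: they have to be found in the camera images.
- indexing_head: blue indexing head bolted to the table; handwheel on its front, chuck at the back. Origin: on the table straight below the handwheel's centre. x: from the wheel back along its axis; z up. The spokes turn in its plane x = 0. Behind them the housing and foot span x 65 to 240 mm, 75 mm to either side, 225 mm high; a thin index plate with a yellow mark stands on it, 98 mm behind the wheel, to 255 mm high
- hub (a point): centre of the handwheel, on its axis in the plane of the spokes, 175 mm above the table; the hub is 52 mm across and reaches 20 mm in front of the plane of the spokes
- handwheel (a joint): angle of the handwheel: 0 when the red-knobbed spoke points straight up, growing clockwise as seen from the robot (from up towards the robot's right). Turns either way, also beyond a full turn (values not wrapped); friction of about 0.25 N m holds it wherever it is left; balanced, no detents, no spring
- spoke_red (a point): the one spoke of the handwheel with a red knob. All five spokes are alike but for the colour: a round steel bar 12 mm thick from the hub to 130 mm from the axis, with a knob 28 mm thick from 124 to 154 mm. Origin at the centre of the handwheel; z points outward along the spoke, x along the wheel's axis (backward)
- spoke_1 (a point): black-knobbed spoke, 72 degrees clockwise (seen from the robot) from the red one; same size, origin and axes as spoke_red
- spoke_2 (a point): black-knobbed spoke, 144 degrees clockwise (seen from the robot) from the red one; same size, origin and axes as spoke_red
- spoke_3 (a point): black-knobbed spoke, 216 degrees clockwise (seen from the robot) from the red one; same size, origin and axes as spoke_red
- spoke_4 (a point): black-knobbed spoke, 288 degrees clockwise (seen from the robot) from the red one; same size, origin and axes as spoke_red
- gear: spur gear lying flat, 60 mm across, 20 mm high; loose bystander, origin at the centre of its underside
- shaft_part: stepped steel shaft lying down, 24 mm thick, 105 mm long (its y axis); loose bystander, origin at the centre of its underside
- v_block_1: steel V-block, 40x45x36 mm; loose bystander, origin at the centre of its underside
- ring_gauge: steel ring gauge lying flat, 55 mm across, 18 mm high; loose bystander, origin at the centre of its underside
- plug_gauge: plug gauge lying down, 14 mm thick, 96 mm long (its y axis); loose bystander, origin at the centre of its underside
- loupe: black eye loupe, 37 mm across, 30 mm high; loose bystander, origin at the centre of its underside

How it is judged:
By the outcome, as a careful person would: the job done as asked, in the order asked, and still so for the second after the job is handed in, with the robot touching nothing.
It also fails if it takes over 64 s, if anything falls off the work surface, if the arm or the gripper's body presses on something with over 40 N, if the wrist force passes 120 N, or if a joint passes its speed limit or range.

## Working session

There is one attempt and no reset: what is moved stays moved. The work goes in short steps, each a Python script; the robot and the scene stay as the last script left them, time stands still between calls to the robot, and variables do not carry over. Pictures are saved under pics/ and viewed, at most 10 in all, crops included, and the job is handed in when it is done.

```bash
mkdir -p pics
python3 - <<'E'
from plant import env
import cv2,numpy as np
for n in ("scene","top"):
    p,d=env.capture(n); cv2.imwrite(f"pics/{n}0.png",p[:,:,::-1]); np.save(f"{n}_d.npy",d)
    m=env.camera_model(n); print(n,m["camera_matrix"].tolist(),np.round(m["cam_to_world"],3).tolist())
print(env.read_time(),env.read_tcp_rot())
E
```

```text
scene [[391.01264499134504, 0.0, 274.14443833452606], [0.0, 391.01264499134504, 204.95942389370512], [0.0, 0.0, 1.0]] [[-0.735, -0.28, 0.617, -26.006], [-0.678, 0.322, -0.661, 721.7], [-0.014, -0.904, -0.427, 518.759], [0.0, 0.0, 0.0, 1.0]]
top [[491.76311933260973, 0.0, 289.14859463945754], [0.0, 491.76311933260973, 213.3758412649756], [0.0, 0.0, 1.0]] [[-0.023, -0.987, 0.16, 352.295], [-1.0, 0.022, -0.011, 92.831], [0.008, -0.16, -0.987, 1366.469], [0.0, 0.0, 0.0, 1.0]]
0.1 [ 9.83045047e-01  1.83363533e-01 -4.11371543e-05 -4.99129636e-04]
```

View pics/scene0.png

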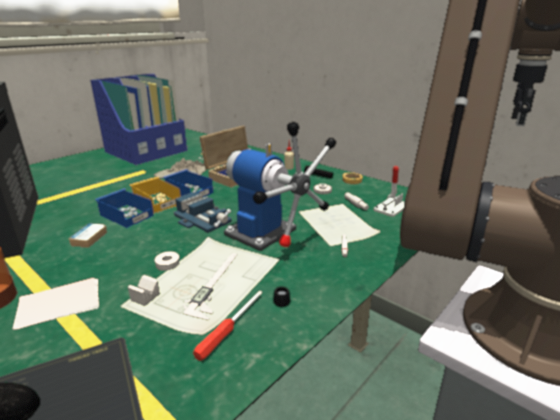

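View pics/top0.png

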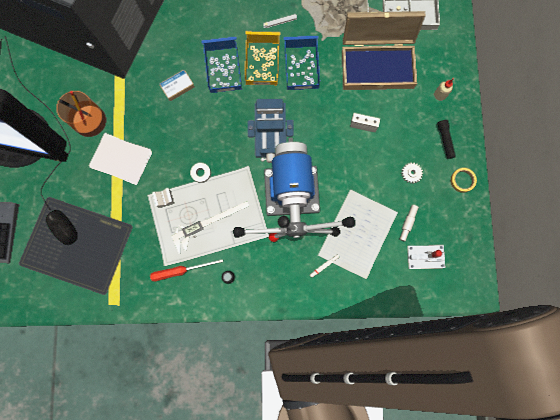

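The scene view shows the wheel with the red knob near the bottom at (285,240). The black knobs are at (293,129), (332,143), (323,205) and (260,198), and the hub is near (301,183). The top view shows the hub near (294,228), with knobs at (238,232), (349,222) and (273,238, red).

```bash
cat > h.py <<'E'
from plant import env
import cv2,numpy as np
from scipy.optimize import least_squares
def pt(n,d,u,v,extra=0,M=None):
    m=M or env.camera_model(n); K=m["camera_matrix"];T=m["cam_to_world"]
    r=np.array([(u-K[0,2])/K[0,0],(v-K[1,2])/K[1,1],1]); p=r*d; p+=extra*r/np.linalg.norm(r)
    return T[:3,:3]@p+T[:3,3]
def frame(p):  # p: hx,hy,yaw,theta -> hub, xaxis(back), right
    h=np.array([p[0],p[1],175.]); x=np.array([np.cos(p[2]),np.sin(p[2]),0]); r=np.array([np.sin(p[2]),-np.cos(p[2]),0])
    return h,x,r
def knob(p,k,R=139):
    h,x,r=frame(p);a=p[3]+np.radians(72*k); return h+R*(np.sin(a)*r+np.cos(a)*np.array([0,0,1]))
def near(im,d,u,v,red,w=9):
    ys,xs=np.mgrid[v-w:v+w+1,u-w:u+w+1]; c=im[v-w:v+w+1,u-w:u+w+1].astype(int); dd=d[v-w:v+w+1,u-w:u+w+1]
    m=((c[...,0]>120)&(c[...,1]<70)) if red else (c.max(2)<60)
    m&=dd>0
    n_,l,s,ce=cv2.connectedComponentsWithStats(m.astype(np.uint8)); i=1+np.argmax(s[1:,4]); m=l==i
    return xs[m].mean(),ys[m].mean(),np.percentile(dd[m],15),m.sum()
E
python3 - <<'E'
from h import *
obs=[]
for n,L in (("scene",[(285,240,1),(293,129,0),(332,143,0),(323,205,0),(260,198,0)]),("top",[(273,238,1),(238,232,0),(349,222,0)])):
    im=cv2.imread(f"pics/{n}0.png")[:,:,::-1]; d=np.load(f"{n}_d.npy")
    for u,v,red in L:
        a=near(im,d,u,v,red); P=pt(n,a[2],a[0],a[1],13); print(n,np.round(a,1),np.round(P,1)); obs.append((P,red,n))
R=[o[0] for o in obs if o[1]]
B=np.array([o[0] for o in obs])
def res(p):
    out=[]
    for P,red,n in obs:
        ks=[knob(p,k) for k in ([0] if red else [1,2,3,4])]
        out.append(min((P-k for k in ks),key=np.linalg.norm))
    return np.concatenate(out)
c=B[:5].mean(0)
best=min((least_squares(res,[c[0],c[1],y,t],loss="soft_l1",f_scale=4) for t in np.arange(-3.1,3.2,.3) for y in(-.3,0,.3)),key=lambda s:s.cost)
print(best.x,np.degrees(best.x[2:]),best.cost); print(np.round(res(best.x).reshape(-1,3),1))
np.save("fit.npy",best.x)
# bystanders roughly on table
for nm,u,v in (("loupe",228,277),("gearish",412,172),("pen",325,265),("plug",410,223),("ring",463,180),("vb",161,197),("gauge",200,172)):
    m=env.camera_model("top");a=pt("top",1,u,v);o=m["cam_to_world"][:3,3];s=(10-o[2])/(a-o)[2];print(nm,np.round(o+s*(a-o)))
E
```

```text
scene [284.6 240.2 915.5  89. ] [505.3 118.1  46.5]
scene [292.8 128.6 820.7 118. ] [504.9  91.4 309.8]
scene [330.7 142.8 952.6  60. ] [510.2 -60.4 243.7]
scene [ 324.1  205.8 1008.5   36. ] [507.9 -41.1  79.1]
scene [259.2 197.3 797.6 139. ] [501.5 201.8 187.6]
top [ 272.7  237.3 1310.6   48. ] [501.9 123.4  49.4]
top [ 238.2  231.3 1172.2   91. ] [502.4 203.2 188.8]
top [ 348.4  221.5 1121.   105. ] [512.3 -56.3 245.3]
[ 5.06095436e+02  6.31854009e+01  3.33332578e-02 -2.72171757e+00] [   1.90985499 -155.9429296 ] 30.744336886570593
[[ 1.1 -1.7 -1.6]
 [-0.3 -0.5 -1.2]
 [ 0.1 -3.2 -0.7]
 [-1.7 -1.2 -2.8]
 [-0.   0.4 -2. ]
 [-2.3  3.6  1.3]
 [ 0.9  1.8 -0.8]
 [ 2.1  0.9  0.9]]
loupe [400. 249.  10.]
gearish [ 684. -274.   10.]
pen [427. -18.  10.]
plug [ 538. -259.   10.]
ring [ 657. -418.   10.]
vb [627. 435.  10.]
gauge [697. 327.  10.]
```

```bash
cat >> h.py <<'E'
from scipy.spatial.transform import Rotation as Ro
def tool(p,ang,R,tilt,mode,adv=155,x0=0):
    """TCP pose with tool point (adv mm ahead of TCP) in the wheel plane at wheel angle ang (deg), radius R"""
    h,x,r=frame(p); a=np.radians(ang); up=np.array([0,0,1.]); t=np.radians(tilt)
    z=np.cos(t)*x-np.sin(t)*up
    y={0:r,1:np.cross(z,r),2:-r,3:-np.cross(z,r)}[mode]
    q=Ro.from_matrix(np.c_[np.cross(y,z),y,z]).as_quat()
    return h+R*(np.sin(a)*r+np.cos(a)*up)+x0*x-adv*z,q
E
python3 - <<'E'
from h import *
p=np.load("fit.npy")
for mode in range(4):
  for tilt in (0,15,30,45,60):
    s=""
    for ang in range(-120,121,20):
        r=env.inverse_kinematics(*tool(p,ang,95,tilt,mode)); r2=env.inverse_kinematics(*tool(p,ang,95,tilt,mode,x0=-60))
        s+=".oxX"[(r is not None)+2*(r2 is not None)]
    print(mode,tilt,s)
for mode in range(4):
  for a in(-100,-40,0,40): 
    r=env.inverse_kinematics(*tool(p,a,95,30,mode)); print(mode,a,None if r is None else np.round(r,2))
E
```

```text
0 0 XXXXXXXXooooX
0 15 XXXXXXXXXXXXX
0 30 XXXXXXXXXXXXX
0 45 XXXXXXXXXXXXX
0 60 X.oXXXXXXXXXX
1 0 XXXXXXXXooooX
1 15 XXXXXXXXXXXXX
1 30 XXXXXXXXXXXXX
1 45 XXXXXXXXXXXXX
1 60 X.XX....XXXXX
2 0 XXXXXXXXooooX
2 15 XXXXXXXXXXXXX
2 30 XXXXXXXXXXXXX
2 45 XXXXXXXXXXXXX
2 60 X.XXXXXXXX.xX
3 0 ............x
3 15 .............
3 30 .............
3 45 ....o.oXXX...
3 60 o.XXXXXXXXXXo
0 -100 [ 0.27  0.57  2.44  3.4   0.92 -1.61]
0 -40 [ 0.17  0.31  2.39  3.34  0.61 -1.67]
0 0 [-0.03  0.23  2.4   3.03  0.54 -1.51]
0 40 [-0.23  0.29  2.43  2.75  0.65 -1.39]
1 -100 [ 0.27  0.57  2.44  3.4   0.92 -0.04]
1 -40 [ 0.17  0.31  2.39  3.34  0.61 -0.1 ]
1 0 [-0.03  0.23  2.4   3.03  0.54  0.06]
1 40 [-0.23  0.29  2.43  2.75  0.65  0.18]
2 -100 [0.27 0.57 2.44 3.4  0.92 1.53]
2 -40 [0.17 0.31 2.39 3.34 0.61 1.47]
2 0 [-0.03  0.23  2.4   3.03  0.54  1.63]
2 40 [-0.23  0.29  2.43  2.75  0.65  1.75]
3 -100 None
3 -40 None
3 0 None
3 40 None
```

```bash
python3 - <<'E'
from h import *
p=np.load("fit.npy")
pos,q=tool(p,-40,95,30,1,x0=-70)
j=np.array(env.inverse_kinematics(pos,q)); print(pos,j)
j0=j.copy(); j0[0]=-1.3
env.grip(0)
env.movej(j0); print(env.read_time(),env.read_tool_pos())
env.movej(j); print(env.read_time(),env.read_tool_pos(),env.read_wrist_force(),env.read_finger_gap())
for n in("wrist","scene"):
    im,d=env.capture(n); cv2.imwrite(f"pics/{n}1.png",im[:,:,::-1]);
E
python3 -c "
import cv2
a=cv2.imread('pics/wrist1.png');b=cv2.imread('pics/scene1.png')
import numpy as np
cv2.imwrite('pics/c1.png',cv2.resize(np.hstack([a,b]),(800,300)))"
```

```text
[299.93983775 117.4097803  325.2742221 ] [ 0.20538267  0.24578627  2.53440901  3.37583669  0.6929081  -0.09490758]
3.7 [ 136.84535491 -291.83775795  325.33396193]
5.9 [300.11334076 117.07767988 325.28757041] [ 0.08035195 -0.39345418  0.62724606] -0.19114960782912493
```

View pics/c1.png

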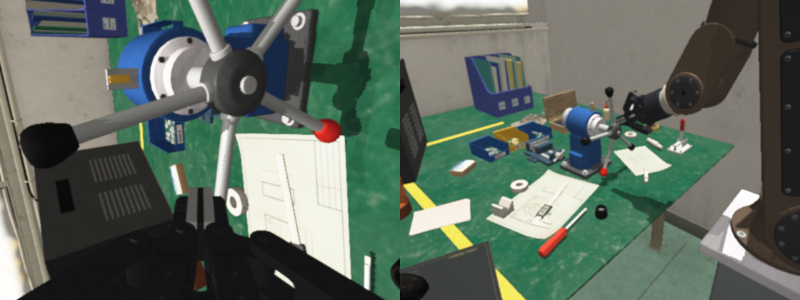

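The wrist half of the picture shows the wheel as fitted: hub at (235,82), red knob at (328,130), with the closed fingers clear of the spokes at (205,200). The scene half shows the arm in front of the wheel. I'll now push spoke_1 from below in one long arc.

```bash
cat >> h.py <<'E'
def arc(p,a0,a1,R=95,tilt=30,mode=1,step=12,x0=0,speed=60,mf=20,rec=None):
    n=max(1,int(np.ceil(abs(a1-a0)/step)))
    for a in np.linspace(a0,a1,n+1)[1:]:
        pos,q=tool(p,a,R,tilt,mode,x0=x0)
        if env.movel(pos,q,max_speed=speed,max_force=mf): print("STOP",a,env.read_wrist_force()); return True
        f=env.read_wrist_force(); 
        if rec is not None: rec.append((round(a),np.round(f,1).tolist()))
E
python3 - <<'E'
from h import *
p=np.load("fit.npy")
T=env.camera_model("wrist")["cam_to_world"]; R=Ro.from_quat(env.read_tcp_rot()).as_matrix()
print("cam in tool",np.round(R.T@(T[:3,3]-env.read_tool_pos())))
rec=[]
arc(p,-40,-120,x0=-70,speed=120,step=40)
pos,q=tool(p,-120,95,30,1)
s=env.movel(pos,q,max_speed=80,max_force=10)
print(s,env.read_wrist_force(),env.read_time())
if not s:
    arc(p,-120,45,rec=rec); print(rec,env.read_time())
E
```

```text
cam in tool [82. -1. 32.]
False [-0.13501489  0.42472765 -0.12008347] 8.4083
[(-108, [0.6, 0.2, -0.2]), (-96, [-0.8, 0.3, -0.0]), (-85, [-0.6, 0.6, -1.0]), (-73, [-0.4, 0.0, 0.9]), (-61, [-0.7, -0.2, -0.9]), (-49, [-4.3, -1.3, 0.6]), (-38, [-0.2, 0.3, 0.1]), (-26, [-4.4, -0.7, -0.4]), (-14, [-6.2, -1.6, -2.9]), (-2, [0.7, 1.1, -0.0]), (10, [0.2, 0.0, -0.2]), (21, [-0.0, 0.2, 0.7]), (33, [-0.3, 1.2, 0.1]), (45, [-0.1, -1.2, 0.3])] 15.0583
```

Run:
```python
from h import *
p=np.load("fit.npy")
arc(p,45,35,speed=60)
pos,q=tool(p,35,95,30,1,x0=-80); env.movel(pos,q,max_speed=120,max_force=20)
arc(p,35,-45,x0=-80,speed=120,step=27)
print(env.read_time())
m=env.camera_model("wrist")
for n in("wrist","scene"):
    im,d=env.capture(n); cv2.imwrite(f"pics/{n}2.png",im[:,:,::-1]); np.save(f"{n}2_d.npy",d)
np.savez("wm2.npz",**m)
a=cv2.imread('pics/wrist2.png');b=cv2.imread('pics/scene2.png')
cv2.imwrite('pics/c2.png',cv2.resize(np.hstack([a,b]),(800,300)))
```

```text
17.85
```

View pics/c2.png

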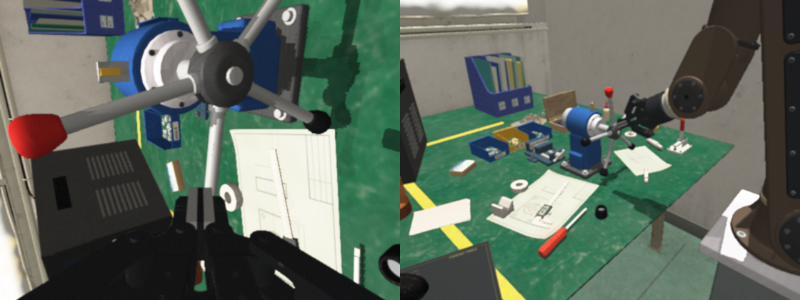

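The red knob is now near the top, slightly left: wrist (38,135) and scene (609,92) in the composite. I'll measure the angle.

```bash
cat >> h.py <<'E'
def angle(p,n,im,d,M,guess,ks=range(5)):
    """wheel angle from each visible knob: ray onto wheel plane, blob searched round its expected place"""
    h,x,r=frame(p); K=M["camera_matrix"];T=M["cam_to_world"]; out={}
    for k in ks:
        g=list(p); g[3]=np.radians(guess)
        c=T[:3,:3].T@(knob(g,k)-T[:3,3]); u,v=(K@c/c[2])[:2]; u,v=int(round(u)),int(round(v))
        w=int(30*K[0,0]/c[2])
        if c[2]<50 or not(w<u<559-w and w<v<419-w): continue
        ys,xs=np.mgrid[v-w:v+w+1,u-w:u+w+1]; C=im[v-w:v+w+1,u-w:u+w+1].astype(int)
        dd=d[v-w:v+w+1,u-w:u+w+1]
        m=((C[...,0]>100)&(C[...,1]<70)) if k==0 else (C.max(2)<60)
        m&=(abs(dd-c[2])<45)
        if m.sum()<15: continue
        a=pt(n,1,xs[m].mean(),ys[m].mean(),M=M)-T[:3,3]; P=T[:3,3]+a*((h-T[:3,3])@x/(a@x))
        e=P-h; th=np.degrees(np.arctan2(e@r,e[2]))-72*k; th=(th+180)%360-180
        out[k]=(round(th,2),round(float(np.linalg.norm(e)),1),int(m.sum()))
    return out
E
python3 - <<'E'
from h import *
p=np.load("fit.npy")
for n,M in(("wrist",dict(np.load("wm2.npz"))),("scene",env.camera_model("scene"))):
    im=cv2.imread(f"pics/{n}2.png")[:,:,::-1]; d=np.load(f"{n}2_d.npy")
    g=-13
    for _ in range(3):
        o=angle(p,n,im,d,M,g); print(n,o); g=o[0][0] if 0 in o else g
for n in("scene","top"):
    im=cv2.imread(f"pics/{n}0.png")[:,:,::-1]; d=np.load(f"{n}_d.npy"); print(n,"initial",angle(p,n,im,d,env.camera_model(n),-156))
E
```

```text
wrist {3: (np.float64(-15.84), 151.8, 1300)}
wrist {3: (np.float64(-15.84), 151.8, 1300)}
wrist {3: (np.float64(-15.84), 151.8, 1300)}
scene {0: (np.float64(-12.74), 137.2, 118), 2: (np.float64(-12.73), 145.0, 40), 3: (np.float64(-13.42), 141.3, 98), 4: (np.float64(-13.81), 138.6, 133)}
scene {0: (np.float64(-12.74), 137.2, 118), 2: (np.float64(-12.73), 145.0, 40), 3: (np.float64(-13.42), 141.3, 98), 4: (np.float64(-13.81), 138.6, 133)}
scene {0: (np.float64(-12.74), 137.2, 118), 2: (np.float64(-12.73), 145.0, 40), 3: (np.float64(-13.42), 141.3, 98), 4: (np.float64(-13.81), 138.6, 133)}
scene initial {0: (np.float64(-156.48), 140.4, 100), 1: (np.float64(-156.75), 138.9, 136), 2: (np.float64(-155.71), 137.5, 118), 3: (np.float64(-155.01), 141.5, 60), 4: (np.float64(-155.68), 144.6, 36)}
top initial {0: (np.float64(-156.39), 152.3, 54), 1: (np.float64(-153.37), 141.0, 91), 2: (np.float64(-156.25), 146.6, 88), 3: (np.float64(-162.23), 145.6, 105), 4: (np.float64(-161.31), 129.5, 59)}
```

Run:
```python
from h import *
p=np.load("fit.npy")
pos,q=tool(p,-45,95,30,1)
s=env.movel(pos,q,max_speed=80,max_force=10); print(s,env.read_wrist_force())
arc(p,-45,-27,speed=60); rec=[]
arc(p,-27,-12.5,step=8,speed=20,rec=rec); print(rec)
arc(p,-12.5,-30,speed=60)
im,d=env.capture("scene"); cv2.imwrite("pics/scene3.png",im[:,:,::-1])
o=angle(p,"scene",im,d,env.camera_model("scene"),-2); print(o,env.read_time())
```

```text
False [0.67961198 0.4135357  0.52616228]
[(-20, [-5.3, -2.3, -6.3]), (-12, [-5.7, 0.2, -5.7])]
{2: (np.float64(-2.21), 144.3, 33), 3: (np.float64(-3.29), 140.1, 103), 4: (np.float64(-3.18), 139.4, 130)} 22.2333
```

Run:
```python
from h import *
p=np.load("fit.npy")
arc(p,-30,-16,speed=40); arc(p,-16,-9.8,step=8,speed=15)
arc(p,-9.8,-40,speed=60)
pos,q=tool(p,-40,95,30,1,x0=-80); env.movel(pos,q,max_speed=120,max_force=20)
# look at the wheel with the arm swung aside
j=env.read_joint_pos(); j=np.array(j); j[0]-=0.75; env.movej(j)
for n in("scene","top"):
    im,d=env.capture(n); cv2.imwrite(f"pics/{n}4.png",im[:,:,::-1]); np.save(f"{n}4_d.npy",d)
    print(n,angle(p,n,im,d,env.camera_model(n),0))
print(env.read_time())
a=cv2.imread('pics/scene4.png');b=cv2.imread('pics/top4.png')
cv2.imwrite('pics/c4.png',np.hstack([cv2.resize(a[90:270,200:380],(400,400)),cv2.resize(b[130:310,200:380],(400,400))]))
```

```text
scene {0: (np.float64(0.32), 137.1, 113), 1: (np.float64(2.0), 144.5, 41), 2: (np.float64(0.57), 144.1, 38), 3: (np.float64(-0.78), 139.9, 108), 4: (np.float64(-0.47), 139.7, 120)}
top {0: (np.float64(-0.2), 146.5, 98), 1: (np.float64(-7.19), 142.3, 96), 2: (np.float64(-1.62), 135.1, 54), 3: (np.float64(-2.15), 155.2, 59), 4: (np.float64(2.32), 141.8, 95)}
27.3667
```

View pics/c4.png

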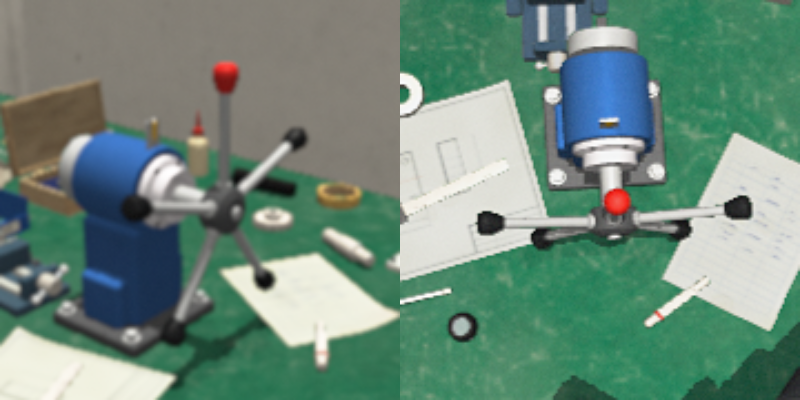

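The red knob stands straight above the hub in the scene half: knob (226,75), hub (228,208). The top half shows the same, at (617,203). Both cameras read within about 0.5° of home, the loose parts haven't moved and the arm is clear.

Run:
```python
from plant import env
env.sleep(0.5); print(env.job_done())
```

```text
the job is handed in; nothing more can be done
None
```

The handwheel is home: the red-knobbed spoke points straight up, reading within about 0.5° of vertical on both cameras, and I handed the job in with the arm clear and the loose parts where they were, about 28 s in.

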